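# Mount a feed roller between bench centres

## Task

Mount the feed roller for a run-out check: take it out of its storage rack and lay it in the two V rests of the bench centre, let go of it, then slide the red tailstock up so that it pushes the roller onto the headstock point and both points sit fully home in the roller's ends. Do not drop the roller onto the bench, and leave the jars, the spool and the calculator where they are.

Things in the scene. Friction and masses are not known exactly. Their poses are not given: they have to be found in the camera images.
- roller: Feed roller, 0.15 kg: a straight aluminium tube 130 mm long, 26 mm outer and 16 mm bore diameter, open at both ends, with a black band 50 mm long round its middle. Origin at its very centre, on its axis; its y axis runs along the tube. It starts lying level in the rack, its axis 36 mm above the bench. Both ends are alike.
- rack: Grey storage rack, fixed: base plate 60 x 100 x 6 mm with two upright V saddles 10 mm thick, 80 mm apart, that carry the roller (saddle tops 36 mm above the bench, 42 mm across), free between them. Origin on the bench under its centre; y along the roller.
- bench_centre: Bench centre, fixed: grey bed 64 x 308 mm, steel rail (top 22 mm above the bench), blue headstock at its +y end, red tailstock at its -y end (blocks 46 mm wide, tops at most 96 mm high), two aluminium V rests between. Origin on the bench 2 mm tailwards of under the middle of the mounted roller; y runs along the centre line from tailstock to headstock.
- seat (a point): Where the roller's centre ends when mounted: on the centre line, 70 mm above the bench; axes as the bench centre's. The V rests, 10 mm thick, stand at y = +30 and -50 mm from it, tops 69 mm high and 42 mm across; a roller lying in them has its axis 69 mm above the bench, and may lie anywhere lengthwise that clears the points.
- head_tip (a point): Tip of the fixed headstock point, a 60 degree steel cone 15.6 mm long, 20 mm base diameter, that looks along -y of the bench centre; 70 mm above the bench. When seated the tip is 14 mm inside the roller's bore.
- tail_tip (a point): Tip of the tailstock's like cone, looking along +y of the bench centre; moves with the tailstock. When seated it is 14 mm inside the bore.
- tail_back (a point): Centre line's point on the rear (-y) upright face of the tailstock, 70 mm above the bench; the face is 46 mm wide and reaches from 23 to 94 mm above the bench. A good place to push; moves with the tailstock.
- tailstock (a joint): Travel of the tailstock towards the headstock in m: 0 fully back, 0.078 its end. It stays where it is left (about 5 N of friction). It starts between 0 and 0.018, which leaves 24 to 42 mm more between the tips than the roller's length; with the roller mounted and both points fully home it reads about 0.070 and goes no farther.
- flux_jar: White jar with red lid, 46 mm diameter, 50 mm high, origin under its centre. Bystander.
- spool: Blue and white wire spool, 53 mm diameter, 40 mm high, origin under its centre. Bystander.
- grease_jar: White jar with black lid, 38 mm diameter, 40 mm high, origin under its centre. Bystander.
- pocket_calculator: Black pocket calculator, 118 x 72 x 14 mm, origin under its centre. Bystander.

How it is judged (in metres and radians):
On the way:
1. the roller lies let go in both V rests, the tailstock not yet slid up (x of roller in the frame of seat between -0.003 and 0.003 m and z of roller in the frame of seat between -0.004 and 0.003 m and angle between the y axis of roller and the y axis of seat, either way round below 0.05 rad and contact force between the fingers and roller below 0.05 N and value of joint tailstock below 0.05 m), for 0.2 s.
At the end, for the whole second after the job is handed in: The roller is at rest between the points: its centre within 3 mm of the seat point, its axis within 0.03 rad of the centre line, and the tailstock reads more than 0.067 (both points home to within about 3 mm in all) (value of joint tailstock above 0.067 m and distance between roller and seat below 0.003 m and angle between the y axis of roller and the y axis of seat, either way round below 0.03 rad and linear speed of roller below 0.01 m/s); the robot touches nothing.
It fails at once if the roller is dropped onto the bench (height (world z) of roller below 0.025 m).
It fails at once if a jar, the spool or the calculator is moved more than 25 mm (distance of any of flux_jar, spool, grease_jar, pocket_calculator from where it was at the start of the episode above 0.025 m).
It also fails if it takes over 48 s, if anything falls off the work surface, if the arm or the gripper's body presses on something with over 40 N, if the wrist force passes 120 N, or if a joint passes its speed limit or range.

## Robot

A 6-joint arm with a two-finger parallel gripper is mounted at the origin on a cart in front of the work surface, level with it; the furniture and walls round the work are solid. World frame = base frame: x ahead of the robot, y to its left, z up, the work surface at z = 0. Lengths are in mm, angles in rad, forces in N, time in s.
With the tool pointing down it reaches from about 375 to 925 mm from the base axis. Payload 5.7 kg.
Tool frame: the origin (TCP) lies at the very end of the fingers, on their centre line; the grasp point (between the pads) lies ctrl.grip_depth behind it (ctrl.grip_depth is the distance from the TCP to the grasp point, in mm); y points along the fingers, x is the direction in which the jaws open and shut, and the axes are right-handed (so a half turn about y gives the same grasp; the last joint's range is limited). The gripper opens to 85 mm and grips with 20 to 120 N. Pads are 22 mm wide; open, the fingers measure 114 mm over their backs; the gripper's body (76 mm by 85 mm) begins 54 mm behind the grasp point. The pads swing forward as they close: fully open they stand 13 mm farther back than shut.
Start: joints at [1.132, 0.359, 1.51, -0, 1.272, -0.115], TCP at [190.895, 568.79, 231.267] pointing down, gripper open.
Joint ranges: [-2.97, 2.97], [-1.01, 2.36], [0.21, 2.38], [-0.96, 4.11], [0.2, 2.71], [-2.98, 2.98]. Speed limits (rad/s): [2.39, 2.39, 3.14, 3.14, 3.14, 3.14].

## Interface

Orientations are given as a unit quaternion [x, y, z, w].
In Python, from bench import ctrl gives the robot as it stands.
- The arm moves only by the tool carry_out, never from a script. Its argument "plan" is a list of rows, each a list of 3 entries, a list of its own where there are three numbers: the shift along the tool's x, y, z in m, then the turn, a rotation vector about the tool's x, y, z in rad, then the finger opening in m, from 0 to 0.0854. In form: [[[dx, dy, dz], [wx, wy, wz], hand], ...]. A call has 1 to 20 rows; each row is the pose to reach, as a shift and turn from the pose commanded when the call began, along the tool's axes at that moment; what a row does not reach only later rows make up. A row lasts 1/10 s, in which the tool goes at most 50 mm and 8.59 degrees, less where a joint would pass 70% of its speed; a pose out of reach is approached as far as the arm can. A call with a gripper value outside its range is refused whole. The fingers move at their own pace and stop on an object; "grip_force" is the grip in N (left out, the last holds). Time passes only in rows, so rows that repeat a pose let the fingers close. It gives the time, the measured TCP pose, the force and the opening at its end, in the units of the state.
- ctrl.state(): the state, without advancing time (a new reading comes with each control period).
- ctrl.read_camera(name): name is "side" or "top"; returns (picture, depth): 480x640x3 uint8, red, green, blue; 480x640 float32, mm along the optical axis (not along the pixel's ray), 0 where there is no reading.
- ctrl.get_calibration(name): a dict with "fov_y" (degrees; the focal length in pixels is half the picture's height over the tangent of half this angle, whatever the lens; pixels are square), "cx", "cy" (the principal point, pixels), "k1" (the pictures are not rectified: a ray, as slopes to the right and down, at radius r is drawn at 1 + k1 r^2 times it, then the intrinsics apply), "R" (3x3) and "t" (3): a world point X has camera coordinates R X + t. Camera axes: x right, y down, z forward; pixel columns grow to the right and rows downward; lengths in mm; the calibration is good to about 2 mm. A picture is of the moment at which its call begins. get_calibration takes no time and is no camera call.
- ctrl.finish_job(): hands the job in, once; it reports no verdict.
The state is a dict: "time": time; "joints": joint angles; "joint_vel": joint speeds; "joint_efforts": joint torques, N m; "position": TCP position; "tcp_rot": TCP orientation; "contact_force": force on the tool from outside, world axes, zero at the start; "ft_torque": the same for the moment, N m; "finger_gap": finger opening in mm.
Only numpy, scipy, OpenCV 4.12 (cv2) and the standard library are available. Lean on these libraries where they do the work, as an engineer would, in place of code of your own. Each camera call takes 0.05 s, during which the arm holds its last target. There are 200 camera calls.

## Working session

There is one attempt and no reset: what is moved stays moved. The work goes in short steps, Python scripts to look and compute and a tool call to move; the robot and the scene stay as the last step left them, time stands still between calls to the robot, and variables do not carry over. Pictures are saved under pics/ and viewed, about 8 in all and at most 12, crops included, and the job is handed in when it is done.

Besides the shell and the picture viewer there is one more tool, called after ">>>" as name([rows], argument=value, ...), one row to a line, values as JSON. carry_out: Moves the arm, as the interface text tells. Its arguments: {"type":"object","properties":{"plan":{"type":"array"},"grip_force":{"type":"number"}},"required":["plan"]}

```bash
mkdir -p pics; cat > h.py <<'E'
import numpy as np, cv2
from bench import ctrl
from scipy.spatial.transform import Rotation as Ro
def cal(n):
    c=ctrl.get_calibration(n); f=240/np.tan(np.radians(c['fov_y'])/2)
    return f,c['cx'],c['cy'],c['k1'],np.array(c['R']),np.array(c['t'])
def rays(n,uv):
    f,cx,cy,k1,R,t=cal(n); d=(np.asarray(uv,float)-[cx,cy])/f; s=d.copy()
    for _ in range(20): s=d/(1+k1*(s**2).sum(-1,keepdims=True))
    return s
def onplane(n,uv,z):
    f,cx,cy,k1,R,t=cal(n); s=rays(n,uv); d=np.c_[s,np.ones(len(s))]@R; o=-R.T@t
    return o+d*((z-o[2])/d[:,2:3])
def cloud(n,dep):
    v,u=np.mgrid[:480,:640]; uv=np.c_[u.ravel(),v.ravel()]; f,cx,cy,k1,R,t=cal(n)
    s=rays(n,uv); z=dep.ravel()[:,None]; return ((np.c_[s*z,z]-t)@R).reshape(480,640,3)
E
python3 - <<'E'
from h import *
for n in('top','side'):
    p,d=ctrl.read_camera(n); np.savez(f'{n}0.npz',p=p,d=d); cv2.imwrite(f'pics/{n}0.png',p[:,:,::-1]); print(n,cal(n),(d>0).mean())
print(ctrl.state(),ctrl.grip_depth)
E
```

```text
top (np.float64(459.5833237734703), 330.41562168353346, 234.10757822146934, 0.018596062842863668, array([[ 0.00724563, -0.99954598,  0.02924627],
       [-0.98347344, -0.01241417, -0.18062635],
       [ 0.18090741, -0.02745418, -0.98311687]]), array([ -47.10508881,  540.30026812, 1077.94119023])) 0.9959765625
side (np.float64(526.3417328095595), 320.3450703810968, 240.0300194568816, -0.131838724034967, array([[-0.85966947, -0.510836  ,  0.00387013],
       [-0.21282133,  0.35124249, -0.91177618],
       [ 0.46440874, -0.78464979, -0.41066924]]), array([459.06432298, 183.01705613, 969.87604896])) 0.8703873697916666
{'time': 0.1, 'joints': array([ 1.13189815e+00,  3.59443380e-01,  1.51131759e+00, -5.56123111e-06,
        1.27250929e+00, -1.15128178e-01]), 'joint_vel': array([ 0.00095839, -0.00193437, -0.00246134,  0.00146519, -0.0006934 ,
       -0.00058343]), 'joint_efforts': array([-6.50212551e-04, -5.28656244e+01, -2.79348367e+01, -4.45555834e-04,
        5.07838166e-03, -3.93091085e-06]), 'position': array([190.64957624, 568.26042108, 230.53396869]), 'tcp_rot': array([ 0.57434185,  0.41235631, -0.41339071, -0.57376114]), 'contact_force': array([ 0.16298769, -0.31922388, -0.50197517]), 'ft_torque': array([-0.00464116,  0.02864885,  0.01526717]), 'finger_gap': 85.69210790858342} 18.700000000000003
```

View pics/top0.png

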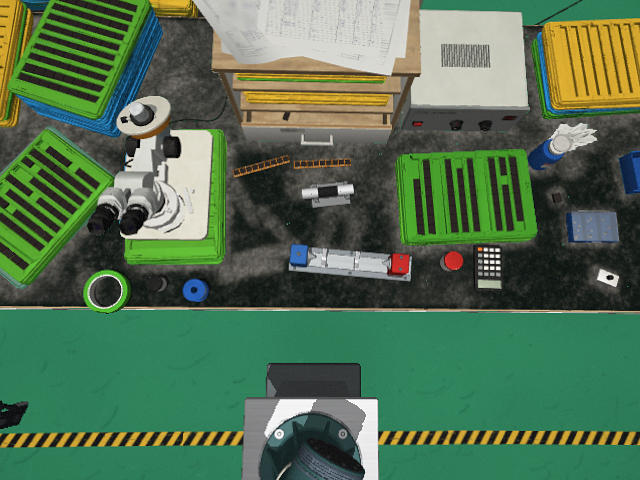

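View pics/side0.png

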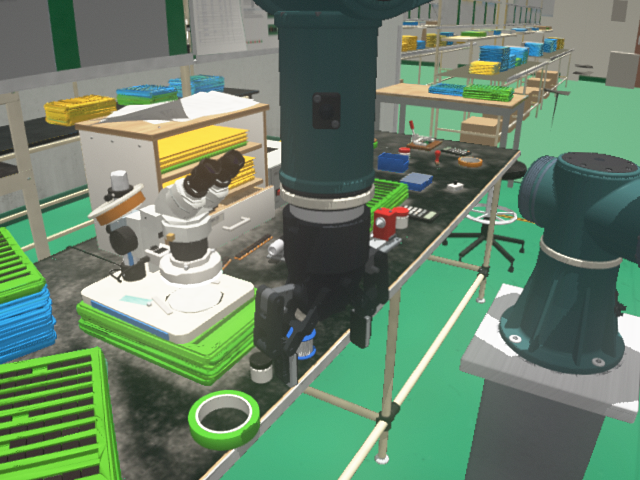

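The top view shows the roller in its rack at about (328,190). The bench centre runs from the blue headstock (299,256) to the red tailstock (400,263), with the flux jar (453,261) and calculator (488,266) behind the tailstock. In the side view the arm hides most of the work. Next I'll measure from the top depth.

```bash
python3 - <<'E'
from h import *
a=np.load('top0.npz');p,d=a['p'],a['d'];C=cloud('top',d)
crop=p[170:290,270:510]; cv2.imwrite('pics/c0.png',cv2.resize(crop[:,:,::-1],None,fx=3.33,fy=3.33,interpolation=cv2.INTER_CUBIC))
def rect(m,name):
    P=C[m]; r=cv2.minAreaRect(P[:,:2].astype(np.float32)); print(name,len(P),'cen',np.round(r[0],1),np.round(r[1],1),round(r[2],1),'z',np.round(np.percentile(P[:,2],[2,50,98]),1),'med',np.round(np.median(P,0),1))
v,u=np.mgrid[:480,:640]
def box(u0,u1,v0,v1): return (u>=u0)&(u<u1)&(v>=v0)&(v<v1)
hsv=cv2.cvtColor(p,cv2.COLOR_RGB2HSV).astype(int);H,S,V=hsv[...,0],hsv[...,1],hsv[...,2]
print('bench z',np.median(C[box(230,280,200,240)],0))
B=box(280,425,235,285)
rect(B&(C[...,2]>80)&(H>100)&(H<130)&(S>80),'head')
rect(B&(C[...,2]>80)&((H<10)|(H>170))&(S>80),'tail')
rect(B&(C[...,2]>5),'bench all')
rect(B&(C[...,2]>60)&(S<80),'vrest')
rect(box(295,360,175,210)&(C[...,2]>40),'roller')
rect(box(295,360,175,210)&(C[...,2]>4)&(C[...,2]<30),'rack')
rect(box(435,470,245,275)&(C[...,2]>40),'flux')
rect(box(470,505,240,292)&(C[...,2]>7),'calc')
np.set_printoptions(suppress=True,linewidth=200)
for cu in(312,320,328,336,344): 
    print(cu,[tuple(np.round(C[r,cu],0).astype(int)) for r in range(180,202,2)])
E
```

```text
bench z [5.85059130e+02 1.51817897e+02 2.23738800e-02]
head 328 cen [421.7  24.5] [178.5  44.6] 8.5 z [ 87.   95.6 100.4] med [482.1  34.3  95.6]
tail 336 cen [ 419.8 -113. ] [ 54.6 257.7] 27.2 z [83.5 93.7 98.1] med [ 464.1 -201.9   93.7]
bench all 3468 cen [442.4 -99.7] [209.3 357.1] 0.7 z [ 6.8 22.5 98.1] med [ 472.4 -102.6   22.5]
vrest 239 cen [ 450.8 -104.4] [159.4 248.6] 18.0 z [  60.8   74.  1158.7] med [ 475.1 -100.4   74. ]
roller 474 cen [504.9 -53.2] [321.9 129.1] 7.7 z [40.8 46.1 52.8] med [650.8 -32.5  46.1]
rack 385 cen [660.5 -32.8] [162.7  91.7] 88.7 z [ 4.1  6.2 16.7] med [637.9 -41.2   6.2]
flux 286 cen [ 403.3 -192.4] [ 44.1 384.3] 26.7 z [41.9 49.7 54.9] med [ 477.9 -341.5   49.7]
calc 1398 cen [ 441.2 -245.5] [133.8 496. ] 8.9 z [ 7.6 11.8 45.6] med [ 471.1 -439.8   11.8]
312 [(np.int64(693), np.int64(6), np.int64(1)), (np.int64(689), np.int64(6), np.int64(-3)), (np.int64(682), np.int64(6), np.int64(2)), (np.int64(667), np.int64(5), np.int64(34)), (np.int64(659), np.int64(5), np.int64(42)), (np.int64(653), np.int64(5), np.int64(47)), (np.int64(647), np.int64(5),
[... 1517 characters left out ...]
int64(48)), (np.int64(646), np.int64(-55), np.int64(39)), (np.int64(649), np.int64(-57), np.int64(6)), (np.int64(644), np.int64(-57), np.int64(6)), (np.int64(639), np.int64(-57), np.int64(5))]
344 [(np.int64(695), np.int64(-78), np.int64(0)), (np.int64(677), np.int64(-75), np.int64(39)), (np.int64(675), np.int64(-76), np.int64(31)), (np.int64(665), np.int64(-75), np.int64(45)), (np.int64(659), np.int64(-75), np.int64(47)), (np.int64(654), np.int64(-75), np.int64(48)), (np.int64(649), np.int64(-75), np.int64(47)), (np.int64(647), np.int64(-76), np.int64(36)), (np.int64(647), np.int64(-77), np.int64(15)), (np.int64(645), np.int64(-78), np.int64(4)), (np.int64(639), np.int64(-77), np.int64(6))]
```

View pics/c0.png

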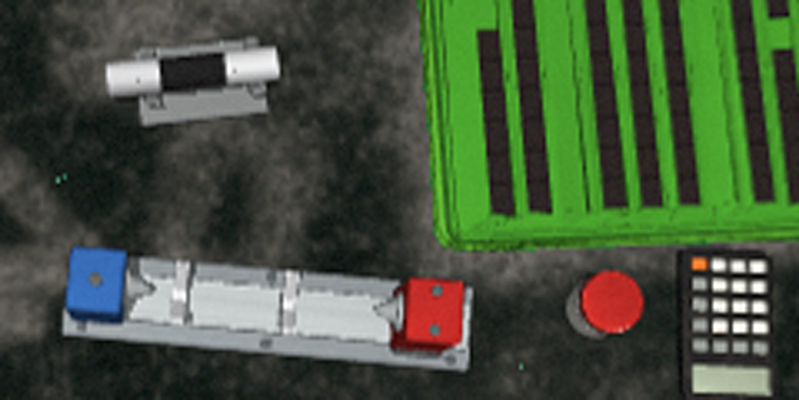

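```bash
python3 - <<'E'
from h import *
np.set_printoptions(suppress=True,precision=1)
a=np.load('top0.npz');p,d=a['p'],a['d'];C=cloud('top',d)
def px(c): return 270+(np.array(c)[:,0]+.5)/3.333-.5,170+(np.array(c)[:,1]+.5)/3.333-.5
def P(c,z): return onplane('top',np.c_[px(c)],z)[:,:2]
def ang(a,b): return np.degrees(np.arctan2(*(b-a)[::-1]))
e=P([(279,62.5),(107.5,81.5)],36);print('roller ends',e,e.mean(0),'len',np.linalg.norm(e[1]-e[0]),ang(e[0],e[1]))
for z in(0,8,12):
  f=P([(467,370),(62,335)],z);b=P([(473,287),(62,335),(467,370)],z)
  print(z,f,np.linalg.norm(f[1]-f[0]),ang(f[0],f[1]),'width',np.linalg.norm(b[0]-b[2]))
t=P([(152,285),(377,311)],70);print('tips head,tail',t,np.linalg.norm(t[0]-t[1]),ang(t[1],t[0]))
hsv=cv2.cvtColor(p,cv2.COLOR_RGB2HSV).astype(int);H,S=hsv[...,0],hsv[...,1]
v,u=np.mgrid[:480,:640];B=(u>280)&(u<425)&(v>235)&(v<285)
X,Y,Z=C[...,0],C[...,1],C[...,2]; W=B&(X>400)&(X<560)
cs=[]
for n,m in(('head',(H>100)&(H<130)&(S>80)),('tail',((H<10)|(H>170))&(S>80))):
  q=W&m&(Z>88)&(Z<104); q=cv2.morphologyEx(q.astype(np.uint8),cv2.MORPH_OPEN,np.ones((3,3)))>0
  uv=np.c_[u[q],v[q]]; g=onplane('top',uv,np.median(Z[q])); r=cv2.minAreaRect(g[:,:2].astype(np.float32)); print(n,np.median(Z[q]),r,g.mean(0)); cs.append(g.mean(0)[:2])
print(ang(cs[1],cs[0]))
q=W&(Z>3)&(Z<30)
for lo in range(2,30,3): print(lo,((Z>=lo)&(Z<lo+3)&W).sum(),end=' ')
q=W&(Z>60)&(Z<80)&(S<80);print();print('rest',np.c_[u[q],v[q],C[q].astype(int)][::6].astype(int).tolist())
R=Ro.from_quat(ctrl.state()['tcp_rot']).as_matrix();print(R)
E
```

```text
roller ends [[661.8 -99.4]
 [644.9  30.5]] [653.3 -34.5] len 131.02738125387532 97.41713163468573
0 [[ 432.8 -244.7]
 [ 456.2   62.5]] 308.1168700794112 85.6422699031396 width 63.83811033853633
8 [[ 432.1 -243.1]
 [ 455.4   62. ]] 305.9895646205078 85.6422699031396 width 63.3973582285521
12 [[ 431.8 -242.3]
 [ 455.    61.7]] 304.92591189105605 85.6422699031396 width 63.17698217355993
tips head,tail [[ 485.5   -5.4]
 [ 468.5 -166.8]] 162.34846233083982 84.0019189491911
head 95.62623460896697 ((484.0079345703125, 34.001399993896484), (39.41640853881836, 45.79636001586914), 85.8052749633789) [483.8  33.8  95.6]
tail 93.91375093202015 ((464.8443908691406, -202.66465759277344), (39.850341796875, 44.663639068603516), 88.63410949707031) [ 464.4 -203.4   93.9]
85.33114739311621
2 717 5 116 8 351 11 501 14 190 17 172 20 478 23 284 26 42 29 22 
rest [[323, 249, 500, -23, 67], [325, 250, 497, -28, 73], [326, 251, 496, -30, 68], [357, 252, 493, -104, 73], [323, 253, 491, -23, 66], [358, 253, 492, -107, 68], [322, 254, 489, -21, 62], [358, 254, 489, -107, 66], [325, 255, 487, -28, 60], [312, 256, 482, 2, 75], [358, 256, 485, -108, 62], [313, 257, 480, 0, 72], [309, 258, 477, 9, 74], [390, 258, 479, -183, 76], [308, 260, 473, 11, 74], [386, 261, 472, -173, 76], [383, 262, 470, -166, 74], [389, 262, 469, -180, 79], [384, 263, 468, -169, 72], [323, 264, 465, -24, 60], [386, 264, 465, -173, 76], [324, 265, 462, -26, 65], [321, 266, 459, -19, 70], [357, 266, 461, -105, 63], [321, 267, 457, -19, 65], [357, 267, 458, -105, 66], [357, 268, 456, -105, 65], [356, 269, 453, -102, 70], [357, 270, 451, -105, 67]]
[[ 0.3 -0.  -0.9]
 [ 0.9 -0.   0.3]
 [-0.  -1.   0. ]]
```

```bash
cat >> h.py <<'E'
def rel(*targets):
    s=ctrl.state(); R0=Ro.from_quat(s['tcp_rot']); M=R0.as_matrix()
    print('t',s['time'],'pos',s['position'].round(1),'jaw',np.degrees(np.arctan2(M[1,0],M[0,0])).round(2),'down',M[:,1].round(3),'F',s['contact_force'].round(1),'gap',round(s['finger_gap'],1))
    for x,y,z,j in targets:
        c,q=np.cos(np.radians(j)),np.sin(np.radians(j))
        T=np.array([[c,0,-q],[q,0,c],[0,-1,0]])  # cols: x jaw, y down, z=x cross y
        T[:,2]=np.cross(T[:,0],T[:,1])
        print((x,y,z,j),(R0.inv().apply(np.array([x,y,z])-s['position'])/1000).round(4).tolist(),(R0.inv()*Ro.from_matrix(T)).as_rotvec().round(4).tolist())
E
python3 -c "
from h import *
rel((400,150,231,20),(653.3,-34.5,150,7.4))"
```

```text
t 0.1 pos [190.6 568.3 230.5] jaw 71.45 down [-0.001 -0.002 -1.   ] F [ 0.2 -0.3 -0.5] gap 85.7
(400, 150, 231, 20) [-0.3299, 0.0, -0.3315] [0.0006, 0.898, -0.0016]
(653.3, -34.5, 150, 7.4) [-0.4241, 0.0811, -0.6304] [0.0008, 1.1179, -0.0016]
```

>>> carry_out([
  [[-0.33, 0, -0.3315], [0, 0.898, 0], 0.085],
  [[-0.33, 0, -0.3315], [0, 0.898, 0], 0.085],
  [[-0.33, 0, -0.3315], [0, 0.898, 0], 0.085],
  [[-0.33, 0, -0.3315], [0, 0.898, 0], 0.085],
  [[-0.33, 0, -0.3315], [0, 0.898, 0], 0.085],
  [[-0.33, 0, -0.3315], [0, 0.898, 0], 0.085],
  [[-0.33, 0, -0.3315], [0, 0.898, 0], 0.085],
  [[-0.33, 0, -0.3315], [0, 0.898, 0], 0.085],
  [[-0.33, 0, -0.3315], [0, 0.898, 0], 0.085],
  [[-0.33, 0, -0.3315], [0, 0.898, 0], 0.085],
  [[-0.424, 0.08, -0.63], [0, 1.118, 0], 0.07],
  [[-0.424, 0.08, -0.63], [0, 1.118, 0], 0.07],
  [[-0.424, 0.08, -0.63], [0, 1.118, 0], 0.07],
  [[-0.424, 0.08, -0.63], [0, 1.118, 0], 0.07],
  [[-0.424, 0.08, -0.63], [0, 1.118, 0], 0.07],
  [[-0.424, 0.08, -0.63], [0, 1.118, 0], 0.07],
  [[-0.424, 0.08, -0.63], [0, 1.118, 0], 0.07],
  [[-0.424, 0.08, -0.63], [0, 1.118, 0], 0.07],
  [[-0.424, 0.08, -0.63], [0, 1.118, 0], 0.07],
  [[-0.424, 0.08, -0.63], [0, 1.118, 0], 0.07],
])

```text
time: 2.1
position: [651.9, -32.7, 151.3]
tcp_rot: [-0.705, -0.045, 0.046, 0.706]
contact_force: [-0.9, 1.6, -0.2]
finger_gap: 69.9
```

```bash
python3 - <<'E'
from h import *
rel((653.3,-34.5,70,7.4),(653.3,-34.5,19,7.4))
p,d=ctrl.read_camera('side'); cv2.imwrite('pics/s1.png',cv2.resize(p[150:390,160:480,::-1],None,fx=2.4,fy=2.4))
E
```

```text
t 2.1 pos [651.9 -32.7 151.3] jaw 7.42 down [-0.001  0.    -1.   ] F [-0.9  1.6 -0.2] gap 69.9
(653.3, -34.5, 70, 7.4) [0.0013, 0.0813, -0.0021] [-0.0006, 0.0004, -0.0014]
(653.3, -34.5, 19, 7.4) [0.0013, 0.1323, -0.0021] [-0.0006, 0.0004, -0.0014]
```

View pics/s1.png

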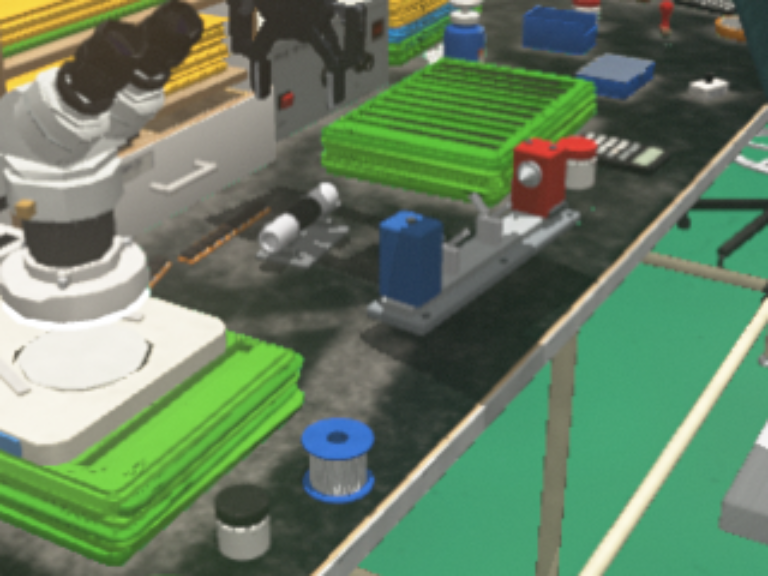

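The side view shows the gripper clear above the roller at about (300,215) in the crop. The bench centre is empty at (470,225), and nothing has been disturbed.

>>> carry_out([
  [[0, 0, 0], [0, 0, 0], 0.07],
  [[0, 0.04, 0], [0, 0, 0], 0.07],
  [[0, 0.07, 0], [0, 0, 0], 0.07],
  [[0, 0.09, 0], [0, 0, 0], 0.07],
  [[0, 0.105, 0], [0, 0, 0], 0.07],
  [[0, 0.12, 0], [0, 0, 0], 0.07],
  [[0, 0.131, 0], [0, 0, 0], 0.07],
  [[0, 0.131, 0], [0, 0, 0], 0.07],
  [[0, 0.131, 0], [0, 0, 0], 0.07],
], grip_force=40)

```text
time: 3.05
position: [653.6, -33.7, 20.6]
tcp_rot: [0.706, 0.046, -0.045, -0.706]
contact_force: [1.0, -0.6, -0.5]
finger_gap: 70.2
```

```bash
python3 - <<'E'
from h import *
rel((653.3,-34.5,19,7.4))
p,d=ctrl.read_camera('top'); cv2.imwrite('pics/t2.png',cv2.resize(p[170:290,270:430,::-1],None,fx=4,fy=4))
E
```

```text
t 3.05 pos [653.6 -33.7  20.6] jaw 7.39 down [ 0. -0. -1.] F [ 1.  -0.6 -0.5] gap 70.2
(653.3, -34.5, 19, 7.4) [-0.0004, 0.0016, -0.0008] [0.0002, -0.0001, 0.0004]
```

View pics/t2.png

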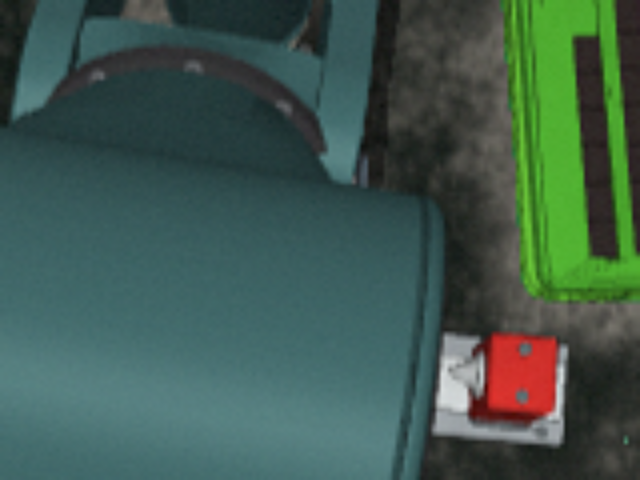

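The arm hides the roller from above. No contact is felt, so I'll go 3 mm lower and close.

>>> carry_out([
  [[0, 0.003, 0], [0, 0, 0], 0.07],
  [[0, 0.003, 0], [0, 0, 0], 0.04],
  [[0, 0.003, 0], [0, 0, 0], 0.03],
  [[0, 0.003, 0], [0, 0, 0], 0.015],
  [[0, 0.003, 0], [0, 0, 0], 0.015],
  [[0, 0.003, 0], [0, 0, 0], 0.015],
  [[0, 0.003, 0], [0, 0, 0], 0.015],
  [[0, 0.003, 0], [0, 0, 0], 0.015],
  [[0, 0.003, 0], [0, 0, 0], 0.015],
  [[0, 0.003, 0], [0, 0, 0], 0.015],
], grip_force=40)

```text
time: 4.1
position: [654.5, -33.6, 17.9]
tcp_rot: [0.706, 0.046, -0.045, -0.706]
contact_force: [4.1, 1.3, 4.8]
finger_gap: 24.1
```

The gap reads 24.1 instead of 26, so the grip may be off the axis. I'll check from the side.

```bash
python3 - <<'E'
from h import *
rel((653.3,-34.5,19,7.4))
p,d=ctrl.read_camera('side'); cv2.imwrite('pics/s3.png',cv2.resize(p[180:270,240:360,::-1],None,fx=6,fy=6,interpolation=cv2.INTER_CUBIC))
E
```

```text
t 4.1 pos [654.5 -33.6  17.9] jaw 7.39 down [ 0.002 -0.    -1.   ] F [4.1 1.3 4.8] gap 24.1
(653.3, -34.5, 19, 7.4) [-0.0013, -0.0011, -0.0007] [0.0005, -0.0002, 0.0023]
```

View pics/s3.png

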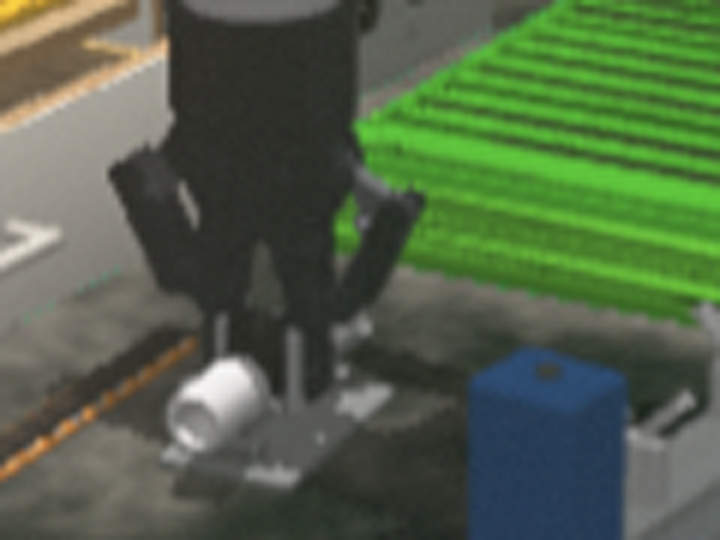

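The side view shows both pads reaching past the roller, with the tips down near the rack base around (300,400), so the grip is full depth. Now a slow lift.

>>> carry_out([
  [[0, 0, 0], [0, 0, 0], 0.015],
  [[0, -0.01, 0], [0, 0, 0], 0.015],
  [[0, -0.02, 0], [0, 0, 0], 0.015],
  [[0, -0.04, 0], [0, 0, 0], 0.015],
  [[0, -0.06, 0], [0, 0, 0], 0.015],
  [[0, -0.08, 0], [0, 0, 0], 0.015],
  [[0, -0.1, 0], [0, 0, 0], 0.015],
  [[0, -0.12, 0], [0, 0, 0], 0.015],
  [[0, -0.12, 0], [0, 0, 0], 0.015],
  [[0, -0.12, 0], [0, 0, 0], 0.015],
], grip_force=50)

```text
time: 5.15
position: [652.4, -33.7, 137.0]
tcp_rot: [0.706, 0.045, -0.046, -0.706]
contact_force: [0.2, -0.3, -1.6]
finger_gap: 24.3
```

```bash
python3 - <<'E'
from h import *
rel((653.3,-34.5,19,7.4))
p,d=ctrl.read_camera('side'); np.savez('side4.npz',p=p,d=d);cv2.imwrite('pics/s4.png',cv2.resize(p[150:260,240:380,::-1],None,fx=5,fy=5,interpolation=cv2.INTER_CUBIC))
E
```

```text
t 5.15 pos [652.4 -33.7 137. ] jaw 7.39 down [-0.001 -0.    -1.   ] F [ 0.2 -0.3 -1.6] gap 24.3
(653.3, -34.5, 19, 7.4) [0.001, 0.118, -0.0009] [0.0, -0.0001, -0.0012]
```

View pics/s4.png

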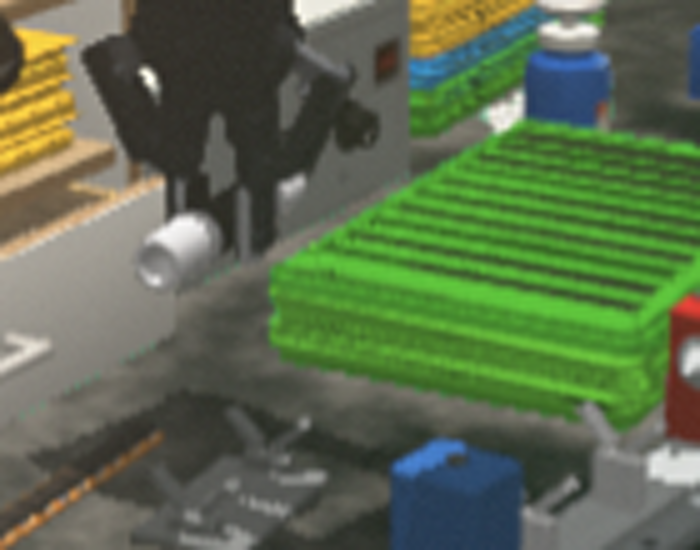

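The roller is lifted out and held (left end (157,268), right end (290,185)), and the load is about 1.6 N. Next it goes over the rests.

```bash
python3 -c "
from h import *
rel((475.6,-75.5,137,-4.5),(475.6,-75.5,58,-4.5))"
```

```text
t 5.2 pos [651.9 -33.6 136.3] jaw 7.39 down [-0.003  0.    -1.   ] F [-0.7  0.3 -1.6] gap 24.0
(475.6, -75.5, 137, -4.5) [-0.1802, -0.0003, -0.0189] [-0.0002, 0.2075, -0.0025]
(475.6, -75.5, 58, -4.5) [-0.18, 0.0787, -0.0189] [-0.0002, 0.2075, -0.0025]
```

>>> carry_out([
  [[-0.03, 0, -0.003], [0, 0.035, 0], 0.015],
  [[-0.065, 0, -0.007], [0, 0.075, 0], 0.015],
  [[-0.105, 0, -0.011], [0, 0.12, 0], 0.015],
  [[-0.145, 0, -0.015], [0, 0.165, 0], 0.015],
  [[-0.17, 0, -0.018], [0, 0.2, 0], 0.015],
  [[-0.18, 0, -0.019], [0, 0.2075, 0], 0.015],
  [[-0.18, 0, -0.019], [0, 0.2075, 0], 0.015],
  [[-0.18, 0, -0.019], [0, 0.2075, 0], 0.015],
  [[-0.18, 0, -0.019], [0, 0.2075, 0], 0.015],
])

```text
time: 6.1
position: [479.0, -75.7, 137.3]
tcp_rot: [0.707, -0.027, 0.028, -0.706]
contact_force: [0.6, 0.6, -0.3]
finger_gap: 24.2
```

```bash
python3 - <<'E'
from h import *
rel((475.6,-75.5,137,-4.5),(475.6,-75.5,58,-4.5))
p,d=ctrl.read_camera('side'); np.savez('side5.npz',p=p,d=d);cv2.imwrite('pics/s5.png',cv2.resize(p[160:290,290:430,::-1],None,fx=4.6,fy=4.6,interpolation=cv2.INTER_CUBIC))
E
```

```text
t 6.1 pos [479.  -75.7 137.3] jaw -4.45 down [ 0.001 -0.    -1.   ] F [ 0.6  0.6 -0.3] gap 24.2
(475.6, -75.5, 137, -4.5) [-0.0034, 0.0003, -0.0] [0.0002, 0.0008, 0.0014]
(475.6, -75.5, 58, -4.5) [-0.0035, 0.0793, -0.0] [0.0002, 0.0008, 0.0014]
```

View pics/s5.png

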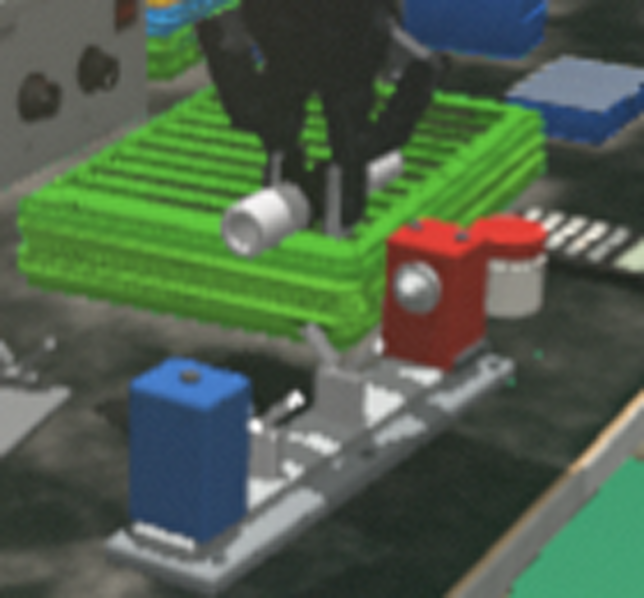

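```bash
python3 - <<'E'
from h import *
def proj(n,X):
    f,cx,cy,k1,R,t=cal(n); c=np.atleast_2d(X)@R.T+t; s=c[:,:2]/c[:,2:]; return s*(1+k1*(s**2).sum(1,keepdims=True))*f+[cx,cy]
q=ctrl.state()['position']; a=np.array([.0776,.997,0])
for tl in(-.1,-.05,0,.05,.1):
    e=a*np.cos(tl)+np.array([0,0,np.sin(tl)]); c=q+[0,0,18]
    print(tl,((proj('side',[c+65*e,c-65*e])-[290,160]+.5)*4.6).round(0).tolist())
E
```

```text
-0.1 [[247.0, 244.0], [385.0, 146.0]]
-0.05 [[246.0, 238.0], [385.0, 152.0]]
0 [[247.0, 232.0], [384.0, 158.0]]
0.05 [[247.0, 225.0], [384.0, 164.0]]
0.1 [[247.0, 219.0], [384.0, 170.0]]
```

The roller is level to within about 0.03 rad and lined up over the rests. Near end (243,232), predicted (247,232). Lowering now.

>>> carry_out([
  [[0, 0.01, 0], [0, 0, 0], 0.015],
  [[0, 0.03, 0], [0, 0, 0], 0.015],
  [[0, 0.05, 0], [0, 0, 0], 0.015],
  [[0, 0.065, 0], [0, 0, 0], 0.015],
  [[0, 0.075, 0], [0, 0, 0], 0.015],
  [[0, 0.078, 0], [0, 0, 0], 0.015],
  [[0, 0.078, 0], [0, 0, 0], 0.015],
  [[0, 0.078, 0], [0, 0, 0], 0.015],
])

```text
time: 6.95
position: [477.7, -75.7, 59.7]
tcp_rot: [0.707, -0.027, 0.028, -0.706]
contact_force: [0.3, -0.7, -1.6]
finger_gap: 24.2
```

```bash
python3 -c "
from h import *
rel((476.5,-75.5,51,-4.5))"
```

```text
t 6.95 pos [477.7 -75.7  59.7] jaw -4.49 down [ 0.001 -0.    -1.   ] F [ 0.3 -0.7 -1.6] gap 24.2
(476.5, -75.5, 51, -4.5) [-0.0012, 0.0087, 0.0001] [0.0003, 0.0002, 0.0008]
```

>>> carry_out([
  [[0, 0.002, 0], [0, 0, 0], 0.015],
  [[0, 0.004, 0], [0, 0, 0], 0.015],
  [[0, 0.006, 0], [0, 0, 0], 0.015],
  [[0, 0.0075, 0], [0, 0, 0], 0.015],
  [[0, 0.0085, 0], [0, 0, 0], 0.015],
  [[0, 0.0085, 0], [0, 0, 0], 0.015],
  [[0, 0.0085, 0], [0, 0, 0], 0.015],
])

```text
time: 7.65
position: [477.3, -75.7, 50.9]
tcp_rot: [0.707, -0.028, 0.028, -0.706]
contact_force: [-0.4, 0.3, 0.6]
finger_gap: 23.9
```

The load has transferred to the rests (−1.6 to +0.6 N), so I'm releasing.

>>> carry_out([
  [[0, 0.0085, 0], [0, 0, 0], 0.03],
  [[0, 0, 0], [0, 0, 0], 0.05],
  [[0, 0, 0], [0, 0, 0], 0.05],
  [[0, 0, 0], [0, 0, 0], 0.05],
  [[0, 0, 0], [0, 0, 0], 0.05],
  [[0, 0, 0], [0, 0, 0], 0.05],
  [[0, -0.03, 0], [0, 0, 0], 0.05],
  [[0, -0.07, 0], [0, 0, 0], 0.05],
  [[0, -0.11, 0], [0, 0, 0], 0.05],
  [[0, -0.12, 0], [0, 0, 0], 0.05],
  [[0, -0.12, 0], [0, 0, 0], 0.05],
])

```text
time: 8.75
position: [478.6, -76.0, 172.6]
tcp_rot: [0.707, -0.026, 0.029, -0.706]
contact_force: [-0.4, -0.2, 0.1]
finger_gap: 50.1
```

```bash
python3 - <<'E'
from h import *
rel((475.6,-75.5,137,-4.5))
p,d=ctrl.read_camera('side'); np.savez('side6.npz',p=p,d=d);cv2.imwrite('pics/s6.png',cv2.resize(p[160:290,290:430,::-1],None,fx=4.6,fy=4.6,interpolation=cv2.INTER_CUBIC))
E
```

```text
t 8.75 pos [478.6 -76.  172.6] jaw -4.49 down [ 0.004 -0.001 -1.   ] F [-0.4 -0.2  0.1] gap 50.1
(475.6, -75.5, 137, -4.5) [-0.0032, 0.0355, 0.0003] [0.0011, 0.0002, 0.0043]
```

View pics/s6.png

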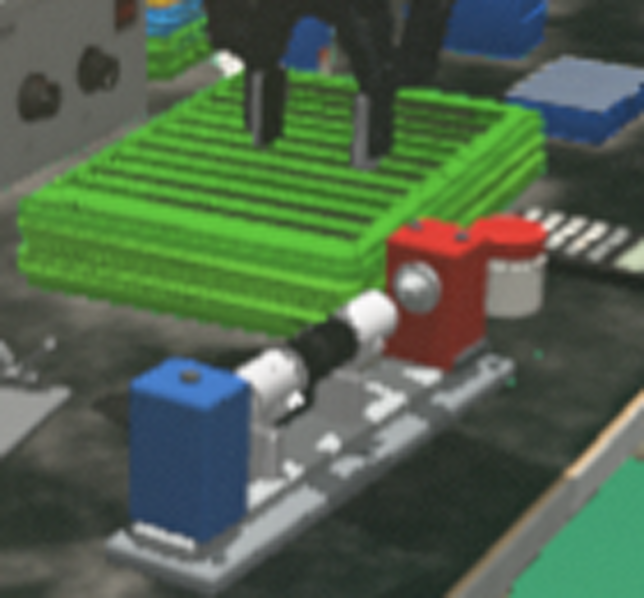

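The picture shows the roller (black band near (325,345)) lying in both V rests. Its far end is clear of the tailstock cone at (415,285), and the gripper is well above it. Next I'll move behind the tailstock.

```bash
python3 -c "
from h import *
rel((460,-264,172,-4.5),(460,-264,62,-4.5))"
```

```text
t 8.8 pos [477.3 -75.7 171. ] jaw -4.5 down [ 0.001 -0.    -1.   ] F [-0.   0.1  0.1] gap 50.1
(460, -264, 172, -4.5) [-0.0025, -0.0009, -0.1891] [0.0004, 0.0, 0.0012]
(460, -264, 62, -4.5) [-0.0026, 0.1091, -0.1891] [0.0004, 0.0, 0.0012]
```

>>> carry_out([
  [[0, 0, -0.04], [0, 0, 0], 0.03],
  [[-0.001, 0, -0.085], [0, 0, 0], 0.01],
  [[-0.002, 0, -0.13], [0, 0, 0], 0],
  [[-0.002, 0, -0.165], [0, 0, 0], 0],
  [[-0.002, 0, -0.189], [0, 0, 0], 0],
  [[-0.002, 0, -0.189], [0, 0, 0], 0],
  [[-0.002, 0, -0.189], [0, 0, 0], 0],
  [[-0.002, 0.03, -0.189], [0, 0, 0], 0],
  [[-0.002, 0.06, -0.189], [0, 0, 0], 0],
  [[-0.002, 0.085, -0.189], [0, 0, 0], 0],
  [[-0.002, 0.1, -0.189], [0, 0, 0], 0],
  [[-0.002, 0.108, -0.189], [0, 0, 0], 0],
  [[-0.002, 0.108, -0.189], [0, 0, 0], 0],
  [[-0.002, 0.108, -0.189], [0, 0, 0], 0],
])

```text
time: 10.2
position: [460.6, -263.4, 63.1]
tcp_rot: [-0.707, 0.027, -0.027, 0.707]
contact_force: [0.2, 0.1, -0.0]
finger_gap: 0.0
```

```bash
python3 - <<'E'
from h import *
rel((460,-264,62,-4.5))
p,d=ctrl.read_camera('side'); cv2.imwrite('pics/s7.png',cv2.resize(p[130:290,290:450,::-1],None,fx=3.7,fy=3.7,interpolation=cv2.INTER_CUBIC))
E
```

```text
t 10.2 pos [ 460.6 -263.4   63.1] jaw -4.46 down [ 0.  0. -1.] F [ 0.2  0.1 -0. ] gap 0.0
(460, -264, 62, -4.5) [-0.0005, 0.0011, -0.0007] [-0.0, 0.0007, -0.0]
```

View pics/s7.png

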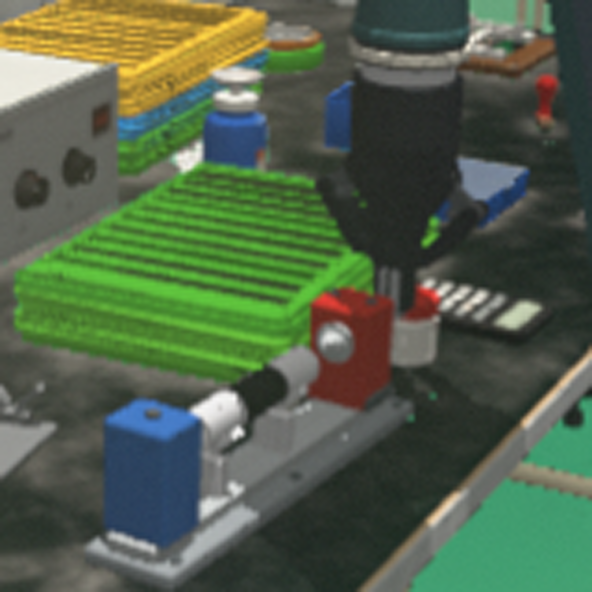

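The closed fingers stand behind the tailstock, between it and the jar (jar at (415,330), untouched). Now I push slowly.

>>> carry_out([
  [[0, 0, 0.01], [0, 0, 0], 0],
  [[0, 0, 0.02], [0, 0, 0], 0],
  [[0, 0, 0.026], [0, 0, 0], 0],
  [[0, 0, 0.03], [0, 0, 0], 0],
  [[0, 0, 0.034], [0, 0, 0], 0],
  [[0, 0, 0.038], [0, 0, 0], 0],
  [[0, 0, 0.042], [0, 0, 0], 0],
  [[0, 0, 0.046], [0, 0, 0], 0],
  [[0, 0, 0.05], [0, 0, 0], 0],
  [[0, 0, 0.054], [0, 0, 0], 0],
  [[0, 0, 0.058], [0, 0, 0], 0],
  [[0, 0, 0.062], [0, 0, 0], 0],
  [[0, 0, 0.066], [0, 0, 0], 0],
  [[0, 0, 0.07], [0, 0, 0], 0],
])

```text
time: 11.65
position: [465.7, -195.0, 63.2]
tcp_rot: [0.707, -0.027, 0.027, -0.706]
contact_force: [-2.4, -5.8, 1.4]
finger_gap: 0.2
```

>>> carry_out([
  [[0, 0, 0.002], [0, 0, 0], 0],
  [[0, 0, 0.004], [0, 0, 0], 0],
  [[0, 0, 0.006], [0, 0, 0], 0],
  [[0, 0, 0.008], [0, 0, 0], 0],
  [[0, 0, 0.01], [0, 0, 0], 0],
])

```text
time: 12.15
position: [466.5, -185.1, 63.2]
tcp_rot: [0.707, -0.027, 0.027, -0.706]
contact_force: [-2.9, -6.4, 1.8]
finger_gap: 0.2
```

>>> carry_out([
  [[0, 0, 0.0015], [0, 0, 0], 0],
  [[0, 0, 0.003], [0, 0, 0], 0],
  [[0, 0, 0.0045], [0, 0, 0], 0],
])

```text
time: 12.45
position: [466.9, -180.7, 63.2]
tcp_rot: [0.707, -0.027, 0.027, -0.706]
contact_force: [-3.1, -5.5, 2.9]
finger_gap: 0.0
```

>>> carry_out([
  [[0, 0, 0.0015], [0, 0, 0], 0],
  [[0, 0, 0.003], [0, 0, 0], 0],
])

```text
time: 12.65
position: [467.1, -178.1, 63.2]
tcp_rot: [0.708, -0.027, 0.027, -0.706]
contact_force: [-4.8, -10.1, 1.5]
finger_gap: 0.2
```

>>> carry_out([
  [[0, 0, 0.001], [0, 0, 0], 0],
  [[0, 0, 0.001], [0, 0, 0], 0],
])

```text
time: 12.85
position: [467.1, -177.7, 63.2]
tcp_rot: [0.708, -0.027, 0.027, -0.705]
contact_force: [-4.8, -10.8, 2.1]
finger_gap: 0.1
```

>>> carry_out([
  [[0, 0, 0.001], [0, 0, 0], 0],
  [[0, 0, 0.001], [0, 0, 0], 0],
])

```text
time: 13.05
position: [467.2, -177.5, 63.3]
tcp_rot: [0.708, -0.027, 0.027, -0.705]
contact_force: [-5.5, -13.5, 0.7]
finger_gap: -0.1
```

>>> carry_out([
  [[0, 0, 0.001], [0, 0, 0], 0],
  [[0, 0, 0.001], [0, 0, 0], 0],
])

```text
time: 13.25
position: [467.2, -177.2, 63.3]
tcp_rot: [0.709, -0.027, 0.027, -0.704]
contact_force: [-7.1, -18.1, -0.3]
finger_gap: 0.2
```

>>> carry_out([
  [[0, 0, 0.001], [0, 0, 0], 0],
  [[0, 0, 0.002], [0, 0, 0], 0],
  [[0, 0, 0.002], [0, 0, 0], 0],
])

```text
time: 13.55
position: [467.3, -176.9, 63.4]
tcp_rot: [0.71, -0.026, 0.026, -0.703]
contact_force: [-9.0, -25.0, -1.8]
finger_gap: -0.0
```

```bash
python3 - <<'E'
from h import *
rel()
p,d=ctrl.read_camera('side'); np.savez('side8.npz',p=p,d=d)
a=cv2.resize(p[190:300,300:420,::-1],None,fx=6,fy=5.4,interpolation=cv2.INTER_CUBIC)
cv2.imwrite('pics/s8.png',a)
E
```

```text
t 13.55 pos [ 467.3 -176.9   63.4] jaw -4.28 down [-0.    -0.009 -1.   ] F [ -9.  -25.   -1.8] gap -0.0
```

View pics/s8.png

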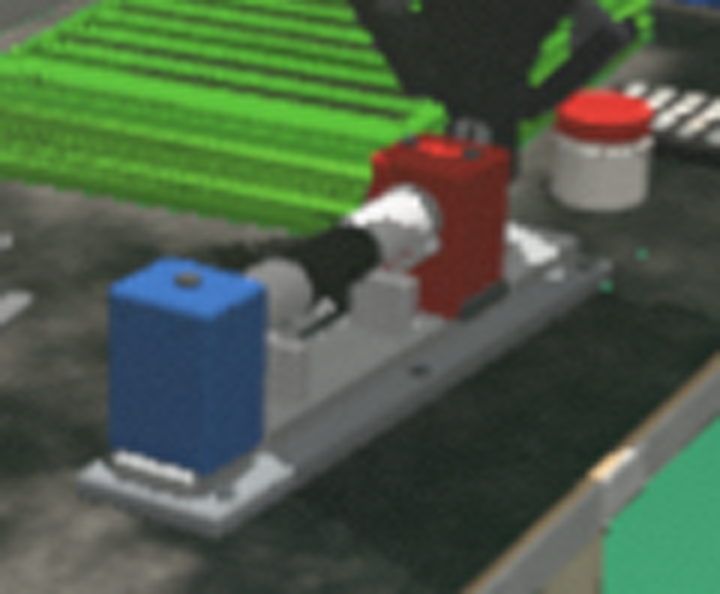

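Force has risen to 25 N and the tailstock barely moves. The picture shows the roller (band near (340,260)) between the points, with its far end close to the red block. I'll back off, clear the top view and measure.

>>> carry_out([
  [[0, 0, -0.003], [0, 0, 0], 0],
  [[0, 0, -0.01], [0, 0, 0], 0],
  [[0, 0, -0.03], [0, 0, 0], 0],
  [[0, 0, -0.05], [0, 0, 0], 0],
  [[0, -0.02, -0.055], [0, 0, 0], 0],
  [[0, -0.06, -0.055], [0, 0, 0], 0],
  [[0, -0.1, -0.055], [0, 0, 0], 0],
  [[-0.03, -0.11, -0.085], [0, 0, 0], 0],
  [[-0.06, -0.11, -0.13], [0, 0, 0], 0],
  [[-0.09, -0.11, -0.17], [0, 0, 0], 0],
  [[-0.12, -0.11, -0.2], [0, 0, 0], 0],
  [[-0.12, -0.11, -0.2], [0, 0, 0], 0],
  [[-0.12, -0.11, -0.2], [0, 0, 0], 0],
])

```text
time: 14.9
position: [331.8, -361.9, 172.8]
tcp_rot: [-0.706, 0.029, -0.029, 0.707]
contact_force: [0.8, 0.2, 0.7]
finger_gap: -0.4
```

```bash
python3 - <<'E'
from h import *
np.set_printoptions(suppress=True,precision=2)
rel()
p,d=ctrl.read_camera('top'); np.savez('top9.npz',p=p,d=d)
cv2.imwrite('pics/t9.png',cv2.resize(p[235:295,280:480,::-1],None,fx=4,fy=4,interpolation=cv2.INTER_CUBIC))
v,u=np.mgrid[:480,:640];B=(u>280)&(u<425)&(v>235)&(v<285)
for f in('top0.npz','top9.npz'):
  a=np.load(f);p,d=a['p'],a['d'];C=cloud('top',d);X,Z=C[...,0],C[...,2]
  hsv=cv2.cvtColor(p,cv2.COLOR_RGB2HSV).astype(int);H,S=hsv[...,0],hsv[...,1];cs=[]
  for m,z in(((H>100)&(H<130)&(S>80),95.6),(((H<10)|(H>170))&(S>80),93.9)):
    q=B&m&(X>400)&(X<560)&(Z>88)&(Z<104); q=cv2.morphologyEx(q.astype(np.uint8),cv2.MORPH_OPEN,np.ones((3,3)))>0
    g=onplane('top',np.c_[u[q],v[q]],z)[:,:2]; cs.append(g.mean(0))
  print(f,cs,np.linalg.norm(cs[0]-cs[1]))
E
```

```text
t 14.9 pos [ 331.8 -361.9  172.8] jaw -4.67 down [ 0.  0. -1.] F [0.8 0.2 0.7] gap -0.4
top0.npz [array([483.79,  33.76]), array([ 464.42, -203.38])] 237.92926228204328
top9.npz [array([483.83,  33.56]), array([ 469.28, -145.2 ])] 179.35026826409054
```

View pics/t9.png

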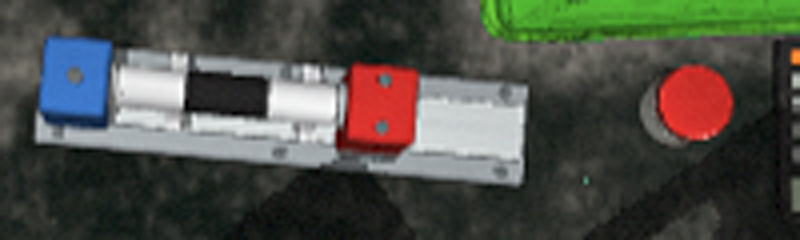

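The top view shows the roller sitting between the blue (75,75) and red (380,105) blocks, with almost no gap at either end. The jar and calculator look untouched. The tailstock moved 58.6 mm by image. I'll check the face-to-face distance sub-pixel, which should be 133.2 mm when home.

```bash
cat > prof.py <<'E'
from h import *
def proj(n,X):
    f,cx,cy,k1,R,t=cal(n); c=X@R.T+t; s=c[:,:2]/c[:,2:]; return s*(1+k1*(s**2).sum(1,keepdims=True))*f+[cx,cy]
def strip(p,z,offs,s,th=85.4):
    a=np.array([np.cos(np.radians(th)),np.sin(np.radians(th)),0]);b=np.array([a[1],-a[0],0]); o=np.array([476.5,-54.8,z])
    out=[]
    for w in offs:
        uv=proj('top',o+s[:,None]*a+w*b).astype(np.float32)
        out.append(cv2.remap(p,uv[:,0].reshape(1,-1),uv[:,1].reshape(1,-1),cv2.INTER_LINEAR)[0])
    return np.mean(out,0)
E
python3 - <<'E'
from prof import *
np.set_printoptions(suppress=True,precision=0,linewidth=220)
P=[np.load('top9.npz')['p']]+[ctrl.read_camera('top')[0] for _ in range(5)]
p=np.mean(P,0).astype(np.float32); p0=np.load('top0.npz')['p'].astype(np.float32); np.save('avg9.npy',p)
s=np.arange(-130,116,2.)
for nm,im,z in(('after z94',p,94),('after z70',p,70),('before z94',p0,94)):
    q=strip(im,z,np.arange(-14,15,4) if z>90 else np.arange(-6,7,2),s); print(nm)
    print([f'{int(a)}:{int(r)},{int(g)},{int(b)}' for a,(r,g,b) in zip(s,q) if (a<-50 or a>45)])
q=strip(p,70,[-6,-3,0,3],s); print('band',[f'{int(a)}:{int(x)}' for a,x in zip(s,q.mean(1)) if -40<a<40])
E
```

```text
after z94
['-130:188,193,195', '-128:193,198,200', '-126:193,198,199', '-124:191,196,197', '-122:191,196,197', '-120:191,197,198', '-118:191,196,198', '-116:191,197,198', '-114:190,199,200', '-112:168,159,159', '-110:169,68,66', '-108:204,46,41', '-106:213,48,42', '-104:213,49,44', '-102:213,50,44', '-100:214,50,44', '-98:215,50,44', '-96:209,51,46', '-94:185,64,61', '-92:177,71,69', '-90:179,69,66', '-88:195,56,52', '-86:210,49,44', '-84:215,50,44', '-82:215,50,45', '-80:214,49,45', '-78:215,50,45', '-76:217,50,45', '-74:206,46,42', '-72:160,33,29', '-70:112,58,56', '-68:144,136,136', '-66:133,135,136', '-64:153,156,157', '-62:198,200,201', '-60:202,203,204', '-58:199,201,202', '-56:198,199,200', '-54:199,201,202', '-52:206,206,207', '46:196,197,198', '48:196,198,199', '50:197,198,199', '52:196,198,199', '54:195,196,198', '56:195,196,198', '58:197,198,200', '60:188,188,190', '62:178,178,179', '64:151,153,153', '66:131,133,132', '68:97,102,107', '70:49,75,114', '72:51,100,170', '74:60,117,198', '76:61,119,200', '78:61,118,199', '80:61,118,199', '82:61,118,200', '84:62,117,195', '86:6
[... 2671 characters left out ...]
57,111,187', '80:57,111,187', '82:57,111,188', '84:57,108,182', '86:61,107,172', '88:68,107,161', '90:69,108,161', '92:66,107,164', '94:61,109,177', '96:57,109,184', '98:57,110,186', '100:57,110,186', '102:57,110,186', '104:57,111,188', '106:53,106,182', '108:50,88,141', '110:59,66,76', '112:73,72,66', '114:78,76,70']
band ['-38:230', '-36:230', '-34:230', '-32:229', '-30:232', '-28:225', '-26:171', '-24:60', '-22:33', '-20:33', '-18:34', '-16:35', '-14:35', '-12:35', '-10:35', '-8:35', '-6:35', '-4:35', '-2:35', '0:35', '2:34', '4:33', '6:34', '8:35', '10:35', '12:35', '14:36', '16:35', '18:34', '20:32', '22:33', '24:78', '26:215', '28:224', '30:222', '32:220', '34:220', '36:220', '38:219']
```

Faces measure about 142.4 mm apart. The roller is centred (about −0.4 mm) with nearly equal gaps (5.5 and 6.7 mm), which suggests bosses under the cones. That fits home within about 1 mm, but the boss depth isn't given. One more firm push, with a before/after comparison, will settle it.

>>> carry_out([
  [[0.04, 0, 0.04], [0, 0, 0], 0],
  [[0.08, 0, 0.08], [0, 0, 0], 0],
  [[0.12, 0, 0.12], [0, 0, 0], 0],
  [[0.12, 0, 0.145], [0, 0, 0], 0],
  [[0.12, 0, 0.145], [0, 0, 0], 0],
  [[0.12, 0.04, 0.145], [0, 0, 0], 0],
  [[0.12, 0.08, 0.145], [0, 0, 0], 0],
  [[0.12, 0.105, 0.145], [0, 0, 0], 0],
  [[0.12, 0.105, 0.145], [0, 0, 0], 0],
  [[0.12, 0.105, 0.165], [0, 0, 0], 0],
  [[0.12, 0.105, 0.18], [0, 0, 0], 0],
  [[0.12, 0.105, 0.188], [0, 0, 0], 0],
  [[0.12, 0.105, 0.192], [0, 0, 0], 0],
  [[0.12, 0.105, 0.195], [0, 0, 0], 0],
  [[0.12, 0.105, 0.197], [0, 0, 0], 0],
  [[0.12, 0.105, 0.199], [0, 0, 0], 0],
  [[0.12, 0.105, 0.2], [0, 0, 0], 0],
])

```text
time: 16.9
position: [467.9, -176.9, 68.7]
tcp_rot: [0.71, -0.026, 0.027, -0.703]
contact_force: [-8.3, -24.9, 0.3]
finger_gap: 0.0
```

>>> carry_out([
  [[0, 0, 0.001], [0, 0, 0], 0],
  [[0, 0, 0.001], [0, 0, 0], 0],
])

```text
time: 17.1
position: [467.9, -176.9, 68.7]
tcp_rot: [0.71, -0.026, 0.027, -0.703]
contact_force: [-9.6, -25.8, -0.4]
finger_gap: -0.1
```

>>> carry_out([
  [[0, 0, 0.001], [0, 0, 0], 0],
  [[0, 0, 0.001], [0, 0, 0], 0],
])

```text
time: 17.3
position: [467.9, -176.7, 68.7]
tcp_rot: [0.711, -0.026, 0.027, -0.703]
contact_force: [-9.7, -28.2, -1.8]
finger_gap: -0.1
```

>>> carry_out([
  [[0, 0, -0.004], [0, 0, 0], 0],
  [[0, 0, -0.012], [0, 0, 0], 0],
  [[0, 0, -0.03], [0, 0, 0], 0],
  [[0, 0, -0.05], [0, 0, 0], 0],
  [[0, -0.02, -0.057], [0, 0, 0], 0],
  [[0, -0.06, -0.057], [0, 0, 0], 0],
  [[0, -0.1, -0.057], [0, 0, 0], 0],
  [[-0.03, -0.105, -0.09], [0, 0, 0], 0],
  [[-0.06, -0.105, -0.13], [0, 0, 0], 0],
  [[-0.09, -0.105, -0.17], [0, 0, 0], 0],
  [[-0.12, -0.105, -0.202], [0, 0, 0], 0],
  [[-0.12, -0.105, -0.202], [0, 0, 0], 0],
  [[-0.12, -0.105, -0.202], [0, 0, 0], 0],
])

```text
time: 18.6
position: [331.7, -362.3, 172.9]
tcp_rot: [-0.706, 0.029, -0.029, 0.707]
contact_force: [-0.2, 0.8, -0.5]
finger_gap: -0.7
```

```bash
python3 - <<'E'
from prof import *
rel()
p0=np.load('top0.npz')['p'].astype(np.float32);p1=np.load('avg9.npy')
p2=np.mean([ctrl.read_camera('top')[0] for _ in range(6)],0).astype(np.float32)
s=np.arange(-130,116,.25)
x=lambda m,q,lo,hi,th: [round(float(a),1) for a,b,c in zip(s[:-1],q[:-1],q[1:]) if lo<a<hi and (b-th)*(c-th)<0]
for n,im in(('1',p1),('2',p2)):
    q=strip(im,94,np.arange(-14,15,2),s); r=q[:,0]-q[:,1]; b=q[:,2]-q[:,0]
    g=strip(im,83,[-4,-2,0,2,4],s).mean(1)
    print(n,'red',x(0,r,-120,-60,85),'blue',x(0,b,55,115,60),'band',x(0,g,-40,40,130))
# rests, before, z=69, outside the roller width
q=strip(p0,69,[-19,-17,17,19],s).mean(1)
print('rest profile',[f'{a:.0f}:{b:.0f}' for a,b in zip(s[::8],q[::8]) if -66<a<-34 or 14<a<46])
for n,w in(('jar',(slice(240,285),slice(430,475))),('calc',(slice(240,292),slice(470,510))),('spool+grease',(slice(270,310),slice(140,215)))):
    print(n,'mean abs diff',np.abs(p2[w]-p0[w]*1.06).mean().round(1), 'shift',cv2.phaseCorrelate(p0[w][:,:,1].copy(),p2[w][:,:,1].copy()))
E
```

```text
t 18.6 pos [ 331.7 -362.3  172.9] jaw -4.67 down [ 0.  0. -1.] F [-0.2  0.8 -0.5] gap -0.7
1 red [-110.5, -71.0] blue [69.8, 108.8] band [-24.5, 24.8]
2 red [-110.5, -71.0] blue [69.8, 108.8] band [-24.5, 24.8]
rest profile ['-64:177', '-62:176', '-60:172', '-58:168', '-56:172', '-54:202', '-52:192', '-50:200', '-48:207', '-46:178', '-44:140', '-42:166', '-40:175', '-38:162', '-36:153', '16:179', '18:172', '20:120', '22:101', '24:113', '26:171', '28:201', '30:202', '32:201', '34:182', '36:175', '38:176', '40:178', '42:180', '44:178']
jar mean abs diff 5.1 shift ((0.5011344261796431, 0.5987613161055201), 0.913653178744846)
calc mean abs diff 14.5 shift ((0.20618992060143881, -0.18649944611655656), 0.7256137740832788)
spool+grease mean abs diff 2.2 shift ((0.478800162264875, 0.053569484896801356), 0.9970379165013631)
```

The second push, to 28 N, moved nothing (all edges identical to 0.25 mm), so the tailstock is against a hard stop. In the first image the rests stand at about −50 and +30 mm, which confirms the seat frame. The roller's centre is 0.2 mm from the seat along the axis, and the bystanders are unmoved (shifts under 1 px). Handing in.

```bash
python3 -c "
from bench import ctrl
print(ctrl.finish_job())"
```

```text
the job is handed in; nothing more can be done
None
```

The roller is mounted between the points and the job is handed in at about 19 s of the 48 s allowed. No verdict was reported. I took the roller out of the rack, laid it in both V rests and let go. I then pushed the tailstock up with closed fingers from behind until it stopped.

**Checks that held:**
- **Hard stop:** a second push, to about 28 N, moved neither the tailstock nor the roller (edges identical to 0.25 mm).
- **Roller position:** its centre is about 0.2 mm from the seat along the axis in the top image.
- **Bystanders:** the jars, spool and calculator shifted less than 1 px in the image.
- **Robot:** the arm stands well clear and feels no force.

**Checks that were weaker or disagreed:**
- **Tailstock reading:** I could not read the joint directly. The image travel of 58.6 mm puts it at about 0.068 ± 0.002, against about 0.070 expected and 0.067 required.
- **Gap between the blocks:** the faces are about 141–142 mm apart, where cones flush with the faces would give 133 mm. I put this down to bosses under the cones, about 4 mm each, which fits the cone lengths in the first image but was not confirmed.
- **Grip reading:** the fingers read 24 mm on the 26 mm tube, but the roller held without slipping.
- **Height:** the roller's 1 mm rise onto the points was too small to measure.

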